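Fit the handle to the tapas pan and hold it over its serving board

TASK

One rice ball lies loose in the small handleless pan on the cork trivet. Slide the pan's loose handle fully home into the socket on the pan's side while the pan stands there, lift the pan by the handle, then swing it a quarter turn anticlockwise and bring it over its wooden serving board, centred over the round recess with its handle above the board's tail, and finish still holding it there, level, a few centimetres above the board, so that I can lay a napkin under it. Keep the pan level all the way so that the rice ball stays in the middle, do not touch the ball, and leave the board and the other things where they are.

Things in the scene. Friction and masses are not known exactly. Their poses are not given: they have to be found in the camera images.
- pan: small round steel pan without handle, 129 mm across, 42 mm high, 0.24 kg (15 % more or less), loose on the cork trivet. Origin: centre of its underside; z up; x from the centre out along its handle socket, at the start roughly to the robot's left (+y). Floor inside: a shallow hollow of 150 mm radius, 6 mm above the underside in the middle.
- pan_mouth (a point): centre of the mouth of the pan's socket, a level steel tube on the pan's side: on the x axis, 118 mm from the centre, 27 mm above the underside. The tube runs from 60 to 118 mm from the centre; opening 18.5 mm wide, 11.5 mm high, the last 10 mm flared to about 28 x 21 mm.
- handle: the pan's loose handle, lying on the worktop, 0.12 kg: black grip 105 mm long, 22 mm wide, 24 mm high with flat sides and a hanging ring, a steel guard plate 34 x 24 mm, 6 mm thick (part of the 105), then a flat steel tang. Origin: underside of the grip below the shoulder (tang side of the guard); z up; x along the grip away from the tang. Tang towards -y at the start.
- handle_shoulder (a point): on the handle's axis where grip and tang meet. Fully home it stands at the socket's mouth, and handle and pan have the same x axis. No catch: friction holds it under load; when lifted the far side of the pan droops a few degrees by play in the socket and grip (tilt the hand to level it).
- handle_tip (a point): end of the tang's rounded nose, 56 mm from the shoulder. The tang is 16 mm wide and 10 mm high.
- handle_tail (a point): far end of the grip on its axis, 105 mm from the shoulder. The axis is 12 mm above the underside; the handle balances about 28 mm behind the shoulder, a good place to grip it (firmly: the lifted pan twists it with about 0.4 N m).
- rice_ball: fried rice ball (arancino), golden brown, 46 mm across, 50 g, resting loose in the middle of the pan's hollow. This frame rolls with it: use the next entry.
- rice_ball_center (a point): centre of the rice ball. In the pan's hollow it rolls about 3 to 4 mm off centre for each degree of tilt.
- trivet: round cork trivet under the pan, fixed, 160 mm across, 9 mm thick; origin: centre of its underside.
- board: wooden serving board, loose, 0.45 kg: a disc 166 mm across and 18 mm high with a round recess (104 mm across, 6 mm deep) for the pan's base, and a tail 46 mm wide and 16 mm high that reaches 223 mm from the disc's centre. Origin: underside below the centre of the disc; x points from there along the tail, which at the start points roughly to the robot (-x).
- board_seat (a point): centre of the recess floor, 12 mm above the board's underside.
- pepper_mill: dark wooden pepper mill, 58 mm across, 130 mm high, at the back; leave alone. Origin: centre of underside.
- spice_jar: glass spice jar with yellow cap, 45 mm across, 100 mm high, at the back; leave alone. Origin: centre of underside.
- sugar_jar: glass jar with red cap, 68 mm across, 100 mm high, at the back; leave alone. Origin: centre of underside.
- timer: round kitchen timer, 65 mm across, 61 mm high, behind the board to the left; leave alone. Origin: centre of underside.
- mug: mug with diamond pattern, 83 x 116 x 94 mm, front left; leave alone. Origin: centre of underside.
- fork: fork with red handle, 195 x 26 x 14 mm, lying left of the board; leave alone. Origin: centre of underside.
- butter_dish: white dish with a block of butter, 95 x 185 x 38 mm, behind the trivet; leave alone. Origin: centre of underside.
Mind the look-alikes: they are no part of the job. Leave any blue or green look-alike of the rice_ball alone.

How it is judged:
On the way, in this order (a step that is already met when the one before it is completed fails the run):
1. the handle is slid fully home in the socket while the pan stands on the trivet (distance between handle_shoulder and pan_mouth below 0.006 m and angle between the x axis of handle and the x axis of pan, either way round below 0.12 rad and horizontal distance between handle_tip and pan below 0.08 m and contact force between pan and trivet above 0.3 N and height (world z) of pan below 0.02 m), for 0.1 s.
2. the pan is lifted clear of the trivet by its handle, before it is turned (distance between handle_shoulder and pan_mouth below 0.012 m and angle between the x axis of handle and the x axis of pan, either way round below 0.12 rad and horizontal distance between handle_tip and pan below 0.08 m and height (world z) of pan above 0.04 m and angle between the x axis of pan and the x axis of board, either way round above 0.7 rad), for 0.05 s.
At the end, for the whole second after the job is handed in: Held only by the gripper on the handle, still in the socket (within 12 mm of home): pan 20 to 100 mm above the recess floor, within 25 mm of its centre, handle over the tail within 11 degrees, tilt under 4.5 degrees, at rest, rice ball within 16 mm of the pan's centre; nothing else carries it (distance between handle_shoulder and pan_mouth below 0.012 m and angle between the x axis of handle and the x axis of pan, either way round below 0.12 rad and horizontal distance between handle_tip and pan below 0.08 m and contact force between the fingers and handle above 2 N and contact force between each of the arm, the fingers and pan below 0.5 N and contact force between each of pan, handle and board below 0.05 N and z of pan in the frame of board_seat between 0.02 and 0.1 m and horizontal distance between pan and board_seat below 0.025 m and angle between the x axis of pan and the x axis of board, either way round below 0.2 rad and x of pan_mouth in the frame of board above 0.05 m and angle between pan's own z axis and vertical below 0.08 rad and horizontal distance between rice_ball_center and pan below 0.016 m and z of rice_ball_center in the frame of pan below 0.04 m and linear speed of pan below 0.02 m/s and linear speed of rice_ball below 0.04 m/s); the arm keeps its last pose, push and grip.
It fails at once if the pan is tilted by more than 11 degrees (angle between pan's own z axis and vertical above 0.2 rad).
It fails at once if the rice ball rolls more than 28 mm from the pan's centre (horizontal distance between rice_ball_center and pan above 0.028 m).
It fails at once if the robot touches the rice ball (contact force between any of the fingers, the arm and rice_ball above 0.3 N).
It fails at once if the serving board is shifted by more than 15 mm (distance of board from where it was at the start of the episode above 0.015 m).
It fails at once if another thing is shifted by more than 25 mm (distance of any of pepper_mill, spice_jar, sugar_jar, timer, mug, fork, butter_dish from where it was at the start of the episode above 0.025 m).
It also fails if it takes over 72 s, if anything falls off the work surface, if the arm or the gripper's body presses on something with over 40 N, if the wrist force passes 120 N, or if a joint passes its speed limit or range.

ROBOT

A 6-joint arm with a two-finger parallel gripper is mounted at the origin on a cart in front of the work surface, level with it; the furniture and walls round the work are solid. World frame = base frame: x ahead of the robot, y to its left, z up, the work surface at z = 0. Lengths are in m, angles in rad, forces in N, time in s.
With the tool pointing down it reaches from about 0.3 to 0.875 m from the base axis. Payload 6.4 kg.
Tool frame: the origin (TCP) lies at the very end of the fingers, on their centre line; the grasp point (between the pads) lies 19 mm behind it; z points along the fingers, y is the line along which they close (so a half turn about z gives the same grasp; the last joint's range is limited). The gripper opens to 85 mm and grips with 20 to 120 N. Pads are 22 mm wide; open, the fingers measure 114 mm over their backs; the gripper's body (76 mm by 85 mm) begins 54 mm behind the grasp point. The pads swing forward as they close: fully open they stand 13 mm farther back than shut.
Start: joints at [-1.508, 0.181, 1.607, -0, 1.354, -0.206], TCP at [0.153, -0.554, 0.231] pointing down, gripper open.
Joint ranges: [-2.99, 2.99], [-0.89, 2.07], [0.3, 2.58], [-1.14, 4.28], [0, 2.63], [-3.12, 3.12]. Speed limits (rad/s): [2.57, 2.57, 3.01, 3.14, 3.14, 3.14].

INTERFACE

Orientations are given as a unit quaternion [w, x, y, z].
In Python, from bench import ctrl gives the robot as it stands.
- The arm moves only by the tool jog_arm, never from a script. Its argument "series" is a list that holds one entry, the list of rows, each a list of 7 numbers: the shift along the tool's x, y, z in mm, then the turn, a rotation vector about the tool's x, y, z in rad, then the finger opening in mm, from 0 to 85.4. In form: [[[tx, ty, tz, rx, ry, rz, gripper], ...]]. A call has exactly 10 rows; each row shifts and turns the commanded pose from where the row before left it, along the tool's axes as they then stand; what a row does not reach is not made up. A row lasts 1/10 s, in which the tool goes at most 50 mm and 8.59 degrees, less where a joint would pass 70% of its speed; a pose out of reach is approached as far as the arm can. A call with a gripper value outside its range is refused whole. The fingers move at their own pace and stop on an object; the grip force is fixed at half the most. Time passes only in rows, so rows that do not move let the fingers close, or fill a call up. It gives the time, the measured TCP pose, the force, the opening and the grip force at its end, in the units of the state.
- ctrl.get_obs(): the state, without advancing time (a new reading comes with each control period).
- ctrl.camera(name): name is "scene" or "side" or "wrist"; returns a dict with "frame" (420x560x3 uint8, blue, green, red), "z_map" (420x560 float32, m along the optical axis (not along the pixel's ray), 0 where there is no reading), "fx", "fy", "cx", "cy" (pixels), "xyz" and "rotation" of the camera in the world. Camera axes: x right, y down, z forward; pixel columns grow to the right and rows downward; lengths in m; the calibration is good to about 2 mm. A picture is of the moment at which its call begins.
- ctrl.hand_in(): hands the job in; it is judged then, once.
The state is a dict: "time_s": time; "q": joint angles; "dq": joint speeds; "joint_efforts": joint torques, N m; "eef_pos": TCP position; "eef_rot": TCP orientation; "wrist_force": force on the tool from outside, world axes, zero at the start; "torque": the same for the moment, N m; "opening": opening from 0.0 (shut) to 1.0 (fully open); "grasp_force": force on a finger pad.
Only numpy, scipy, OpenCV 4.12 (cv2) and the standard library are available. Lean on these libraries where they do the work, as an engineer would, in place of code of your own. Each camera call takes 0.05 s, during which the arm holds its last target. There are 200 camera calls.

## Working session

There is one attempt and no reset: what is moved stays moved. The work goes in short steps, Python scripts to look and compute and a tool call to move; the robot and the scene stay as the last step left them, time stands still between calls to the robot, and variables do not carry over. Pictures are saved under pics/ and viewed, at most 10 in all, crops included, and the job is handed in when it is done.

Besides the shell and the picture viewer there is one more tool, called after "Emit:" as name(argument=value, ...), one argument or row to a line, values as JSON. jog_arm: Moves the arm, as the interface text tells. Its arguments: {"type":"object","properties":{"series":{"type":"array"}},"required":["series"]}

```bash
mkdir -p pics; cat > h.py <<'E'
import numpy as np, cv2
from scipy.spatial.transform import Rotation as R
from bench import ctrl
def rot(c):
    r=np.array(c["rotation"],float)
    return r if r.shape==(3,3) else R.from_quat(r[[1,2,3,0]]).as_matrix()
def ray(c,uv,z):
    uv=np.atleast_2d(uv).astype(float)
    d=np.c_[(uv[:,0]-c["cx"])/c["fx"],(uv[:,1]-c["cy"])/c["fy"],np.ones(len(uv))]@rot(c).T
    o=np.array(c["xyz"]); return o+d*((z-o[2])/d[:,2])[:,None]
def cloud(c):
    z=c["z_map"]; v,u=np.mgrid[:z.shape[0],:z.shape[1]]
    p=np.stack([(u-c["cx"])/c["fx"]*z,(v-c["cy"])/c["fy"]*z,z],-1)@rot(c).T+np.array(c["xyz"])
    p[z==0]=np.nan; return p
E
python3 - <<'E'
from h import *
for n in("scene","side"):
    c=ctrl.camera(n); np.savez(n+"0.npz",**c); cv2.imwrite(f"pics/{n}0.png",c["frame"]); print(n,c["xyz"],c["rotation"],c["fx"])
o=ctrl.get_obs();print(o)
E
```

```text
scene [0.27946845 0.70173508 1.3035441 ] [ 0.05293431 -0.21969339  0.94078955 -0.25268123] 493.2680802742692
side [ 0.29575992 -0.79771122  0.78094916] [-0.43077086  0.88723964 -0.15010489  0.06863533] 411.5276215635976
{'time_s': 0.1, 'q': array([-1.50827796e+00,  1.81502977e-01,  1.60790369e+00, -3.46897762e-05,
        1.35380810e+00, -2.06315594e-01]), 'dq': array([-0.00100699, -0.00196253, -0.00208297, -0.00174764,  0.00078624,
       -0.00140364]), 'joint_efforts': array([ 9.45951469e-04, -4.45877266e+01, -3.52235055e+01, -2.31828135e-04,
        4.20530123e-03, -2.85310229e-06]), 'eef_pos': array([ 0.15268985, -0.55383575,  0.23045596]), 'eef_rot': array([-8.10178582e-04,  9.90978803e-01,  1.34016245e-01,  4.13723094e-05]), 'wrist_force': array([ 0.27791189, -0.61492785, -0.52966689]), 'torque': array([-0.00552837, -0.04344178,  0.01971242]), 'grasp_force': 0.0, 'opening': 1.000425580299993}
```

View pics/scene0.png

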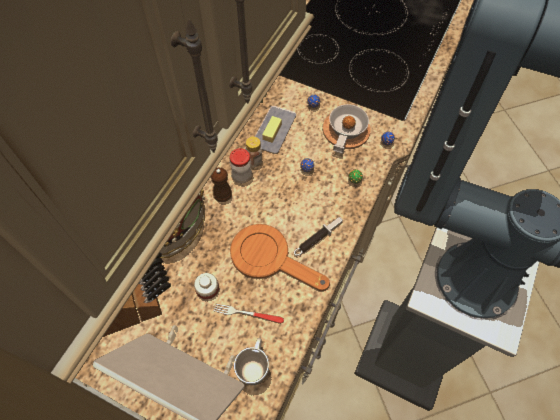

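View pics/side0.png

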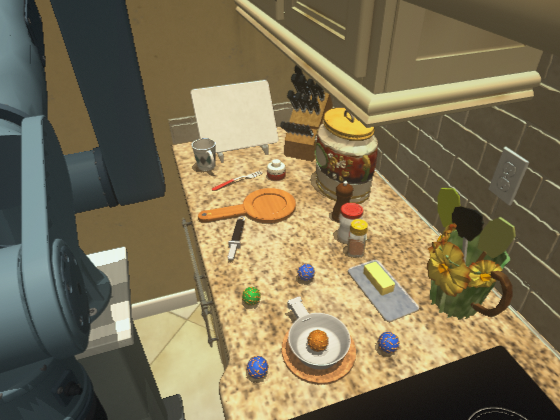

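The rice ball is the golden-brown one in the pan at scene (348,122) and side (318,340). Its look-alikes are blue at scene (314,101), (388,138) and (307,165), and green at (356,176); I leave those alone. The handle is the black grip at scene (318,237) with its tang towards (340,221). The board's disc is at (260,250) and its tail end at (322,282). The pan's socket runs to about (339,150).

```bash
cat > m.py <<'E'
from h import *
for n,hb,pb,bb in(("scene",(285,210,350,260),(318,90,378,162),(225,218,335,295)),("side",(220,212,252,266),(275,292,365,385),(190,180,305,228))):
    c=dict(np.load(n+"0.npz")); P=cloud(c); F=c["frame"]; hsv=cv2.cvtColor(F,cv2.COLOR_BGR2HSV)
    print(n)
    def box(b):
        m=np.zeros(F.shape[:2],bool); m[b[1]:b[3],b[0]:b[2]]=1; return m
    for lo,hi in((.004,.014),(.014,.022),(.022,.032)):
        q=P[box(hb)&(P[...,2]>lo)&(P[...,2]<hi)]
        if len(q)>5:
            (ctr,sz,a)=cv2.minAreaRect(q[:,:2].astype(np.float32)*1000); print(" handle z",lo,hi,len(q),np.round(ctr,1),np.round(sz,1),round(a,1))
    hm=box(hb)&(P[...,2]>.016)&(P[...,2]<.03); q=P[hm]; mu=q.mean(0); w,V=np.linalg.eigh(np.cov((q-mu)[:,:2].T)); d=V[:,1]; s=(q-mu)[:,:2]@d; print(" handle axis",mu,d,s.min(),s.max())
    bm=box(bb)&(P[...,2]>.008)&(P[...,2]<.03)&(hsv[...,1]>120); q=P[bm]
    hull=cv2.convexHull(q[:,:2].astype(np.float32)*1000); print(" board",len(q),np.median(q[:,2]),q.min(0),q.max(0))
    pm=box(pb)&(P[...,2]>.046)&(P[...,2]<.056)&(hsv[...,1]<90); q=P[pm]
    A=np.c_[2*q[:,:2],np.ones(len(q))]; x=np.linalg.lstsq(A,(q[:,:2]**2).sum(1),rcond=None)[0]; print(" pan ctr",x[:2],"r",np.sqrt(x[2]+x[0]**2+x[1]**2),len(q))
    r=np.hypot(*(P[...,:2]-x[:2]).transpose(2,0,1))
    sm=box(pb)&(r>.075)&(r<.125)&(P[...,2]>.025)&(P[...,2]<.055); q=P[sm]; print(" socket",len(q),q.mean(0),"rmax",r[sm].max(), "ang",np.degrees(np.arctan2(*(np.median(q[:,:2],0)-x[:2])[::-1])),"z",np.percentile(q[:,2],[5,50,95]))
    bl=box(pb)&(r<.05)&(hsv[...,1]>120)&(P[...,2]>.04); q=P[bl]; print(" ball top",q.mean(0),q[:,2].max())
    np.savez(n+"_bm.npz",bm=bm)
    # board disc: circle on outer points via slices
    q=P[bm][:,:2]; far=q[:,0]>np.percentile(q[:,0],25)
    m8=(bm*255).astype(np.uint8); cs,_=cv2.findContours(m8,cv2.RETR_EXTERNAL,cv2.CHAIN_APPROX_NONE); k=max(cs,key=cv2.contourArea)[:,0]
    e=ray(c,k,.0175)[:,:2]
    ctr=np.array(cv2.minEnclosingCircle((e[e[:,0]>e[:,0].min()+.15]*1000).astype(np.float32))[0])/1000
    for _ in range(8):
        rr=np.hypot(*(e-ctr).T); g=e[abs(rr-.083)<.006]; A=np.c_[2*g,np.ones(len(g))]; y=np.linalg.lstsq(A,(g**2).sum(1),rcond=None)[0]; ctr=y[:2]
    rr=np.hypot(*(e-ctr).T); t=e[(rr>.11)&(rr<.2)]; v=(t.mean(0)-ctr)
    print(" disc",ctr,np.sqrt(y[2]+ctr@ctr),len(g),"tail dir",np.degrees(np.arctan2(v[1],v[0])),"rmax",rr.max())
E
python3 m.py
```

```text
scene
 handle z 0.004 0.014 365 [457.9  72.4] [190.8 164.5] 26.4
 handle z 0.014 0.022 235 [475.1  87.3] [214.   61.7] 63.4
 handle z 0.022 0.032 180 [467.5 100.4] [177.6  45.5] 53.4
 handle axis [0.46107935 0.09427888 0.02194072] [0.47557422 0.8796756 ] -0.10682618262328447 0.10684706347791263
 board 3149 0.016102869111458862 [0.36555037 0.09721028 0.00800723] [0.67012842 0.27935323 0.02724676]
 pan ctr [ 0.5286666  -0.31357565] r 0.07070728978371782 232
 socket 186 [ 0.52940736 -0.30851527  0.04311118] rmax 0.10269643226645536 ang -92.50280014453413 z [0.02783672 0.04559848 0.0526131 ]
 ball top [ 0.52716151 -0.32182957  0.05368385] 0.06551030043980988
 disc [0.58617415 0.19735512] 0.08231646189615445 151 tail dir 176.57216083599238 rmax 0.22147526331368603
side
 handle z 0.004 0.014 150 [435.7 100.6] [206.8  91.7] 60.9
 handle z 0.014 0.022 255 [452.7  89.9] [205.3  94.1] 75.2
 handle z 0.022 0.032 128 [461.2  88.9] [105.2  29.8] 61.0
 handle axis [0.45392737 0.0810429  0.02092319] [0.3554601  0.93469146] -0.09540796421062171 0.10537655695793689
 board 1923 0.015524343168399568 [0.36603559 0.10937313 0.00800314] [0.67007328 0.366373   0.02199939]
 pan ctr [ 0.52793063 -0.31680557] r 0.06657944331123583 496
 socket 251 [ 0.52369086 -0.28354459  0.04580257] rmax 0.1022984647806516 ang 96.55974937545787 z [0.03353456 0.04682323 0.0518269 ]
 ball top [ 0.5256946  -0.33783049  0.05213407] 0.06176475420250316
 disc [0.58537287 0.18798715] 0.08420016613506096 121 tail dir 177.83591040183174 rmax 0.21994564429712857
```

```bash
python3 - <<'E'
import cv2,numpy as np
a=cv2.imread("pics/scene0.png")[80:270,270:400]; b=cv2.imread("pics/side0.png")[200:390,210:370]
cv2.imwrite("pics/crop0.png",np.hstack([cv2.resize(x,None,fx=k,fy=k,interpolation=cv2.INTER_CUBIC) for x,k in((a,2.7),(b,2.7))]))
E
```

```text
(no output)
```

View pics/crop0.png

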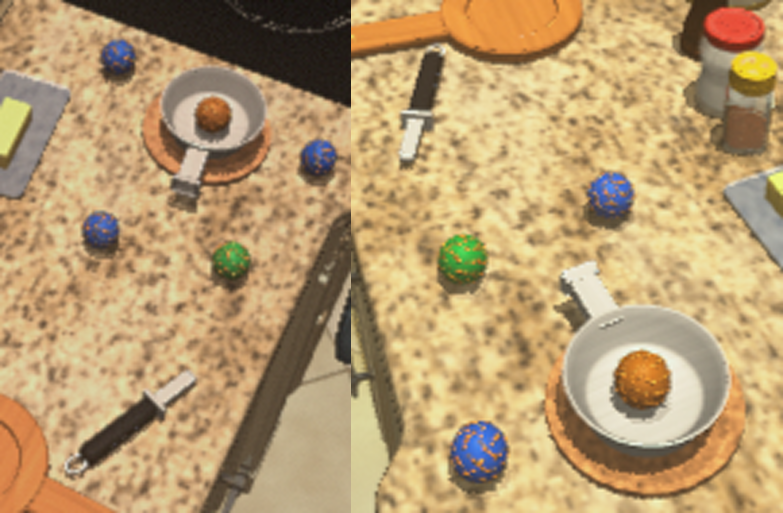

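The crop confirms the choice. The brown ball is in the pan at crop (213,113), clear of the blue and green ones, and the black handle with its ring is at (110,435), tang tip at (190,377). The socket mouth is at (187,190). Next I get a rough handle pose, then look with the wrist camera.

```bash
python3 - <<'E'
from h import *
px={"scene":dict(tip=(340.4,219.6),tail=(297.8,253),mouth=(339,151)),"side":dict(tip=(230.7,258.5),tail=(243,217.8),mouth=(294.5,301))}
for n in px:
    c=dict(np.load(n+"0.npz"))
    for k,p in px[n].items(): print(n,k,ray(c,p,.036 if k=="mouth" else .012)[0].round(3))
c=ctrl.camera("wrist");o=ctrl.get_obs();T=R.from_quat(np.array(o["eef_rot"])[[1,2,3,0]]).as_matrix()
print("cam in tool",T.T@(c["xyz"]-o["eef_pos"]),"\n",T.T@rot(c),c["fx"])
E
```

```text
scene tip [0.415 0.001 0.012]
scene tail [0.483 0.155 0.012]
scene mouth [ 0.512 -0.211  0.036]
side tip [ 0.418 -0.004  0.012]
side tail [0.493 0.154 0.012]
side mouth [ 0.52  -0.215  0.036]
cam in tool [ 0.07600203 -0.00050336 -0.14159396] 
 [[ 4.00908325e-04 -9.55257398e-01 -2.95775494e-01]
 [ 9.99999780e-01  5.39307162e-04 -3.86336668e-04]
 [ 5.28564803e-04 -2.95775274e-01  9.55257404e-01]] 301.55585025983106
```

```bash
cat >> h.py <<'E'
def down(yaw): # tool down, tool x at world yaw (deg)
    a=np.radians(yaw); x=np.array([np.cos(a),np.sin(a),0]); z=np.array([0,0,-1.]); return np.c_[x,np.cross(z,x),z]
def pose():
    o=ctrl.get_obs(); return np.array(o["eef_pos"]),R.from_quat(np.array(o["eef_rot"])[[1,2,3,0]]).as_matrix(),o
def plan(p1,R1,n,p0=None,R0=None,smooth=False):
    p,Q,_=pose(); p=p if p0 is None else p0; Q=Q if R0 is None else R0
    w=R.from_matrix(R1@Q.T).as_rotvec(); s=np.linspace(0,1,n+1)
    if smooth: s=s**3*(10-15*s+6*s*s)
    for a,b in zip(s[:-1],s[1:]):
        Ra=R.from_rotvec(w*a).as_matrix()@Q
        print(np.r_[np.round(Ra.T@(np.array(p1)-p)*(b-a)*1000,1),np.round(Ra.T@w*(b-a),4)].tolist())
E
python3 -c "
from h import *
plan([.48,-.2,.27],down(65),10)"
```

```text
[41.0, -25.4, -3.9, -0.0001, -0.0001, -0.0866]
[43.0, -21.8, -3.9, -0.0001, -0.0001, -0.0866]
[44.7, -18.0, -3.9, -0.0001, -0.0001, -0.0866]
[46.1, -14.1, -3.9, -0.0001, -0.0001, -0.0866]
[47.2, -10.0, -3.9, -0.0001, -0.0001, -0.0866]
[47.8, -5.9, -3.9, -0.0001, -0.0001, -0.0866]
[48.2, -1.7, -3.9, -0.0001, -0.0001, -0.0866]
[48.1, 2.4, -3.9, -0.0001, -0.0001, -0.0866]
[47.8, 6.6, -3.9, -0.0001, -0.0001, -0.0866]
[47.0, 10.7, -3.9, -0.0001, -0.0001, -0.0866]
```

Emit:
jog_arm(
  series=[
    [[41, -25.4, -4, 0, 0, -0.0866, 85], [43, -21.8, -4, 0, 0, -0.0866, 85], [44.7, -18, -4, 0, 0, -0.0866, 85], [46.1, -14.1, -4, 0, 0, -0.0866, 85], [47.2, -10, -4, 0, 0, -0.0866, 85], [47.8, -5.9, -4, 0, 0, -0.0866, 85], [48.2, -1.7, -4, 0, 0, -0.0866, 85], [48.1, 2.4, -4, 0, 0, -0.0866, 85], [47.8, 6.6, -4, 0, 0, -0.0866, 85], [47, 10.7, -4, 0, 0, -0.0866, 85]],
  ],
)

```text
time_s: 1.15
eef_pos: [0.481, -0.1986, 0.2714]
eef_rot: [0.0, 0.842, 0.539, -0.0]
wrist_force: [-0.4, -0.1, -0.6]
opening: 0.997
grasp_force: 0.0
```

```bash
python3 - <<'E'
from h import *
c=ctrl.camera("wrist"); np.savez("w1.npz",**c); cv2.imwrite("pics/w1.png",c["frame"]); p,Q,o=pose(); print(p,Q.round(3))
plan([.42,.05,.24],down(65),10)
E
```

```text
[ 0.48504089 -0.19328165  0.27222573] [[ 0.411  0.912  0.004]
 [ 0.912 -0.411  0.003]
 [ 0.004  0.002 -1.   ]]
[19.5, -15.9, 3.3, 0.0002, -0.0004, 0.0013]
[19.5, -16.0, 3.3, 0.0002, -0.0004, 0.0013]
[19.5, -16.0, 3.3, 0.0002, -0.0004, 0.0013]
[19.4, -16.0, 3.3, 0.0002, -0.0004, 0.0013]
[19.4, -16.0, 3.2, 0.0002, -0.0004, 0.0013]
[19.4, -16.1, 3.2, 0.0002, -0.0004, 0.0013]
[19.4, -16.1, 3.2, 0.0002, -0.0004, 0.0013]
[19.4, -16.1, 3.2, 0.0002, -0.0004, 0.0013]
[19.3, -16.1, 3.2, 0.0002, -0.0004, 0.0013]
[19.3, -16.2, 3.2, 0.0002, -0.0004, 0.0013]
```

View pics/w1.png

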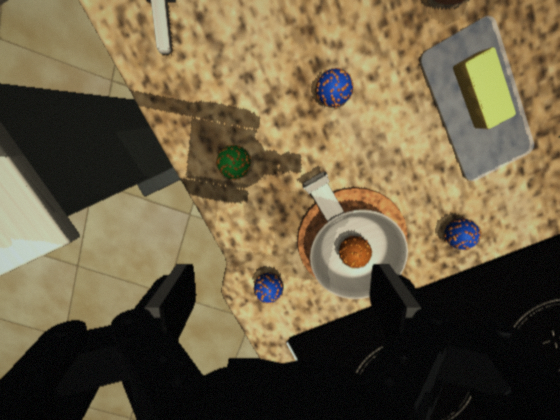

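Wrist view: the pan is at about (359,253) with the brown ball at (355,251) and the socket mouth at (314,178). The green ball is at (235,162), a blue one at (335,88), and the tang at (162,30). I measure the pan and balls while moving on to the handle.

Emit:
jog_arm(
  series=[
    [[19.5, -16, 3.3, 0, 0, 0, 85], [19.5, -16, 3.3, 0, 0, 0, 85], [19.5, -16, 3.3, 0, 0, 0, 85], [19.5, -16, 3.3, 0, 0, 0, 85], [19.5, -16, 3.3, 0, 0, 0, 85], [19.5, -16, 3.3, 0, 0, 0, 85], [19.5, -16, 3.3, 0, 0, 0, 85], [19.5, -16, 3.3, 0, 0, 0, 85], [19, -16, 3.3, 0, 0, 0, 85], [0, 0, 0, 0, 0, 0, 85]],
  ],
)

```text
time_s: 2.2
eef_pos: [0.4221, 0.0212, 0.2409]
eef_rot: [-0.001, 0.843, 0.539, -0.0]
wrist_force: [0.4, -1.2, 0.1]
opening: 0.995
grasp_force: 0.0
```

```bash
python3 - <<'E'
from h import *
c=ctrl.camera("wrist"); np.savez("w2.npz",**c); cv2.imwrite("pics/w2.png",c["frame"]); p,Q,o=pose(); print(p,Q.round(3))
c=dict(np.load("w1.npz")); P=cloud(c); hsv=cv2.cvtColor(c["frame"],cv2.COLOR_BGR2HSV)
for n,uv in dict(green=(235,162),blue=(335,88),blue2=(268,288),mouth=(314,176)).items(): print(n,ray(c,uv,.036 if n=="mouth" else .02)[0].round(3))
v,u=np.mgrid[:420,:560]
rim=(np.hypot(u-359,v-253)<62)&(P[...,2]>.044)&(P[...,2]<.058)&(hsv[...,1]<80); q=P[rim][:,:2]
x=[.525,-.318]
for _ in range(6):
    r=np.hypot(*(q-x[:2]).T); g=q[abs(r-.0625)<.008]; y=np.linalg.lstsq(np.c_[2*g,np.ones(len(g))],(g**2).sum(1),rcond=None)[0]; x=y[:2]
print("pan",x,np.sqrt(y[2]+x@x),len(g))
r=np.hypot(P[...,0]-x[0],P[...,1]-x[1])
s=(r>.072)&(r<.125)&(P[...,2]>.028)&(P[...,2]<.056)&(hsv[...,1]<70)&(np.hypot(u-322,v-190)<40); q=P[s]; print("socket",len(q),np.median(q,0),r[s].max()); d=np.median(q[:,:2],0)-x; print(np.degrees(np.arctan2(d[1],d[0])))
# brown ball
m=(np.hypot(u-355,v-251)<25)&(hsv[...,1]>150); print("ball",np.median(P[m],0))
E
```

```text
[0.4228675  0.01995288 0.24128487] [[ 0.42   0.907 -0.001]
 [ 0.907 -0.42   0.   ]
 [-0.    -0.001 -1.   ]]
green [ 0.433 -0.155  0.02 ]
blue [ 0.585 -0.126  0.02 ]
blue2 [ 0.392 -0.341  0.02 ]
mouth [ 0.519 -0.211  0.036]
pan [ 0.53020105 -0.33071197] 0.06146151014737927 1205
socket 700 [ 0.52004349 -0.23508367  0.04428954] 0.11787404443973933
96.06318202691017
ball [nan nan nan]
```

View pics/w2.png

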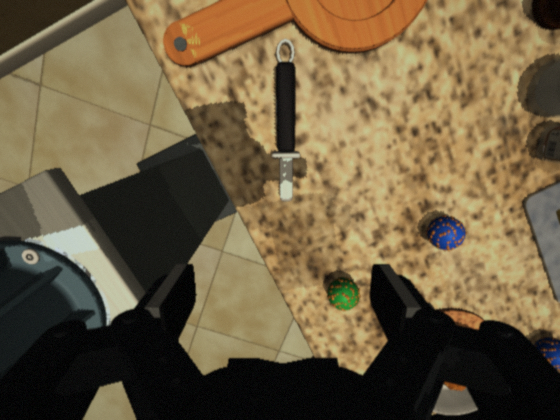

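Wrist view 2: the ring is at (286,45), the black grip runs from (286,65) to (286,152), the guard is at (286,155) and the tang tip at (287,199). The green ball at (343,294) and the blue one at (447,232) lie either side of the later path.

```bash
python3 - <<'E'
from h import *
c=dict(np.load("w2.npz")); hsv=cv2.cvtColor(c["frame"],cv2.COLOR_BGR2HSV)
v,u=np.mgrid[:420,:560]
m=(hsv[...,2]<60)&(u>265)&(u<310)&(v>55)&(v<152)
n,l,s,ct=cv2.connectedComponentsWithStats(m.astype(np.uint8)); k=1+s[1:,4].argmax(); ys,xs=np.where(l==k); print(s[k])
q=ray(c,np.c_[xs,ys],.024)[:,:2]; mu=q.mean(0); w,V=np.linalg.eigh(np.cov((q-mu).T)); d=V[:,1]*np.sign(V[1,1]); t=(q-mu)@d; print("axis",mu,d,np.degrees(np.arctan2(d[1],d[0])),t.min(),t.max())
t1=ray(c,(286.5,200),.012)[0]; g=ray(c,(286,157.5),.012)[0]; r=ray(c,(286,40),.008)[0]
print("tip",t1,"shoulder",g,"ring",r,"ang tip-ring",np.degrees(np.arctan2(*(r-t1)[:2][::-1])),np.linalg.norm((g-t1)[:2]),np.linalg.norm((r-t1)[:2]))
E
```

```text
[ 275   62   21   90 1644]
axis [0.46117381 0.09925707] [0.41073464 0.91175493] 65.74900772020398 -0.04929884022389586 0.04572418454751287
tip [ 0.41604026 -0.00331532  0.012     ] shoulder [0.43782876 0.04580117 0.012     ] ring [0.49142456 0.16276642 0.008     ] ang tip-ring 65.58676011346259 0.05373238221660126 0.1823895218536764
```

Emit:
jog_arm(
  series=[
    [[6.5, 0.3, 23.5, 0, 0, -0.001, 85], [6.5, 0.3, 23.5, 0, 0, -0.001, 85], [6.5, 0.3, 23.5, 0, 0, -0.001, 85], [6.5, 0.3, 23.5, 0, 0, -0.001, 85], [6.5, 0.3, 23.5, 0, 0, -0.001, 85], [6.5, 0.3, 23.5, 0, 0, -0.001, 85], [6.5, 0.3, 23.5, 0, 0, -0.001, 85], [6.5, 0.3, 23.5, 0, 0, -0.001, 85], [6.5, 0.3, 23.5, 0, 0, -0.001, 85], [0, 0, 0, 0, 0, 0, 85]],
  ],
)

```text
time_s: 3.25
eef_pos: [0.4484, 0.0707, 0.0274]
eef_rot: [-0.002, 0.841, 0.541, -0.002]
wrist_force: [-0.7, -0.7, 0.4]
opening: 0.994
grasp_force: 0.0
```

```bash
python3 - <<'E'
from h import *
c=ctrl.camera("wrist"); np.savez("w3.npz",**c); cv2.imwrite("pics/w3.png",c["frame"]); p,Q,o=pose(); print(p,Q.round(4),o["wrist_force"])
print(Q.T@(np.array([.45,.0723,.004])-p)*1000)
E
```

```text
[0.44939805 0.07047944 0.02897031] [[ 4.143e-01  9.101e-01 -3.600e-03]
 [ 9.101e-01 -4.143e-01  1.000e-04]
 [-1.400e-03 -3.300e-03 -1.000e+00]] [-0.2584216   0.47727656  0.44449648]
[ 1.94051636 -0.12334075 24.9682248 ]
```

View pics/w3.png

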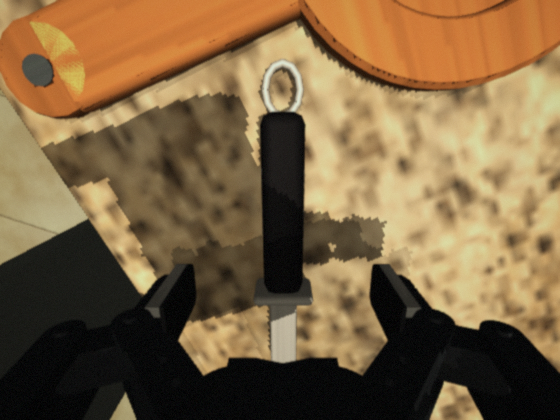

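The handle is centred between the fingers at u=283. The guard is at rows 283–303.

```bash
python3 - <<'E'
from h import *
c=dict(np.load("w3.npz")); p,Q,o=pose()
for n,uv,z in(("grip/guard edge top",(283,283),.024),("guard tang-side top",(283,294),.024),("guard bottom tang side",(283,304),.0),("grip tail",(284,113),.02),("tail end mid",(284,113),.024)):
    print(n,((ray(c,uv,z)[0]-p)@Q*1000).round(1))
E
```

```text
grip/guard edge top [-10.4  -0.7   5. ]
guard tang-side top [-17.3  -0.7   5. ]
guard bottom tang side [-40.2  -0.7  29. ]
grip tail [77.7 -0.3  8.9]
tail end mid [77.7 -0.3  4.9]
```

Emit:
jog_arm(
  series=[
    [[1, -0.3, 6, 0, 0, 0, 85], [1, -0.2, 6, 0, 0, 0, 85], [0.5, 0, 6, 0, 0, 0, 85], [0, 0, 4, 0, 0, 0, 85], [0, 0, 2.5, 0, 0, 0, 85], [0, 0, 0, 0, 0, 0, 60], [0, 0, 0, 0, 0, 0, 30], [0, 0, 0, 0, 0, 0, 5], [0, 0, 0, 0, 0, 0, 5], [0, 0, 0, 0, 0, 0, 5]],
  ],
)

```text
time_s: 4.3
eef_pos: [0.4514, 0.0735, 0.006]
eef_rot: [0.0, 0.841, 0.541, 0.0]
wrist_force: [-0.1, -0.2, -0.8]
opening: 0.244
grasp_force: 59.1
```

Emit:
jog_arm(
  series=[
    [[0, 0, 0, 0, 0, 0, 5], [0, 0, 0, 0, 0, 0, 5], [0, 0, 0, 0, 0, 0, 5], [0, 0, 0, 0, 0, 0, 5], [0, 0, 0, 0, 0, 0, 5], [0, 0, -5, 0, 0, 0, 5], [0, 0, -15, 0, 0, 0, 5], [0, 0, -20, 0, 0, 0, 5], [0, 0, -20, 0, 0, 0, 5], [0, 0, 0, 0, 0, 0, 5]],
  ],
)

```text
time_s: 5.3
eef_pos: [0.4527, 0.0734, 0.0677]
eef_rot: [0.001, 0.841, 0.541, 0.002]
wrist_force: [1.3, -0.3, -1.7]
opening: 0.241
grasp_force: 59.2
```

```bash
python3 - <<'E'
from h import *
c=ctrl.camera("wrist"); np.savez("w4.npz",**c); cv2.imwrite("pics/w4.png",c["frame"][:,120:460]); p,Q,o=pose(); print(p,Q.round(4),o["wrist_force"],o["opening"],o["grasp_force"])
E
```

```text
[0.45177848 0.07342734 0.06635743] [[ 4.141e-01  9.102e-01  2.500e-03]
 [ 9.102e-01 -4.141e-01 -3.000e-04]
 [ 8.000e-04  2.400e-03 -1.000e+00]] [-0.60640917  0.03830034 -1.29744576] 0.24426975360645264 59.20642912387848
```

View pics/w4.png

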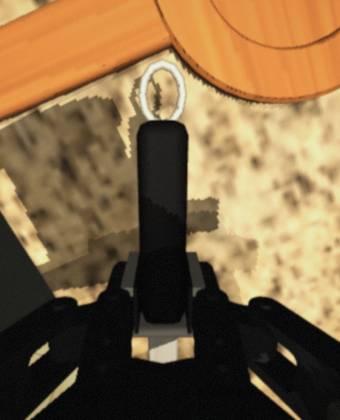

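The handle is held square: grip centred at crop u≈163, ring at (163,90) and guard just past the pads. Next is the pre-insertion pose.

```bash
python3 - <<'E'
from h import *
plan([.5066,-.1001,.066],down(96),9)
E
```

```text
[-15.0, 13.5, 0.1, 0.0003, -0.0, -0.0591]
[-15.8, 12.6, 0.1, 0.0003, -0.0, -0.0591]
[-16.5, 11.7, 0.1, 0.0003, -0.0, -0.0591]
[-17.2, 10.7, 0.1, 0.0003, -0.0, -0.0591]
[-17.8, 9.6, 0.0, 0.0003, -0.0, -0.0591]
[-18.3, 8.6, 0.0, 0.0003, -0.0, -0.0591]
[-18.8, 7.5, 0.0, 0.0003, -0.0, -0.0591]
[-19.2, 6.3, 0.0, 0.0003, -0.0, -0.0591]
[-19.5, 5.2, 0.0, 0.0003, -0.0, -0.0591]
```

Emit:
jog_arm(
  series=[
    [[-15, 13.5, 0, 0, 0, -0.0591, 5], [-15.8, 12.6, 0, 0, 0, -0.0591, 5], [-16.5, 11.7, 0, 0, 0, -0.0591, 5], [-17.2, 10.7, 0, 0, 0, -0.0591, 5], [-17.8, 9.6, 0, 0, 0, -0.0591, 5], [-18.3, 8.6, 0, 0, 0, -0.0591, 5], [-18.8, 7.5, 0, 0, 0, -0.0591, 5], [-19.2, 6.3, 0, 0, 0, -0.0591, 5], [-19.5, 5.2, 0, 0, 0, -0.0591, 5], [0, 0, 0, 0, 0, 0, 5]],
  ],
)

```text
time_s: 6.35
eef_pos: [0.5057, -0.1018, 0.0643]
eef_rot: [-0.0, 0.67, 0.743, -0.0]
wrist_force: [0.1, 0.2, -1.1]
opening: 0.236
grasp_force: 59.2
```

Emit:
jog_arm(
  series=[
    [[0, 0, 6, 0, 0, 0, 5], [0, 0, 6, 0, 0, 0, 5], [0, 0, 6, 0, 0, 0, 5], [0, 0, 6, 0, 0, 0, 5], [0, 0, 6, 0, 0, 0, 5], [0, 0, 6, 0, 0, 0, 5], [0, 0, 0, 0, 0, 0, 5], [0, 0, 0, 0, 0, 0, 5], [0, 0, 0, 0, 0, 0, 5], [0, 0, 0, 0, 0, 0, 5]],
  ],
)

```text
time_s: 7.35
eef_pos: [0.5061, -0.1002, 0.03]
eef_rot: [0.0, 0.669, 0.743, 0.0]
wrist_force: [-0.2, 0.7, -0.9]
opening: 0.244
grasp_force: 59.2
```

```bash
python3 - <<'E'
from h import *
ims=[]
for n,b in(("scene",(290,80,400,230)),("side",(240,200,380,390))):
    c=ctrl.camera(n); np.savez(n+"1.npz",**c); f=c["frame"][b[1]:b[3],b[0]:b[2]]; ims.append(cv2.resize(f,(int(f.shape[1]*590/f.shape[0]),590),interpolation=cv2.INTER_CUBIC)); print(ims[-1].shape)
cv2.imwrite("pics/pre.png",np.hstack(ims)[:,:800*2]if 0 else cv2.resize(np.hstack(ims),(800,int(590*800/np.hstack(ims).shape[1]))) )
print(cv2.imread("pics/pre.png").shape)
for _ in range(2): p,Q,o=pose(); print(p,Q.round(4),o["wrist_force"],o["q"])
E
```

```text
(590, 432, 3)
(590, 434, 3)
(545, 800, 3)
[ 0.50598936 -0.10011062  0.02988373] [[-1.046e-01  9.945e-01  5.000e-04]
 [ 9.945e-01  1.046e-01 -2.000e-04]
 [-3.000e-04  5.000e-04 -1.000e+00]] [ 0.17228459 -0.60368945 -1.61662596] [-4.25763137e-01  3.33301513e-01  1.88544989e+00  3.35646361e-05
  9.22265985e-01 -5.30613337e-01]
[ 0.50598936 -0.10011062  0.02988373] [[-1.046e-01  9.945e-01  5.000e-04]
 [ 9.945e-01  1.046e-01 -2.000e-04]
 [-3.000e-04  5.000e-04 -1.000e+00]] [ 0.17228459 -0.60368945 -1.61662596] [-4.25763137e-01  3.33301513e-01  1.88544989e+00  3.35646361e-05
  9.22265985e-01 -5.30613337e-01]
```

View pics/pre.png

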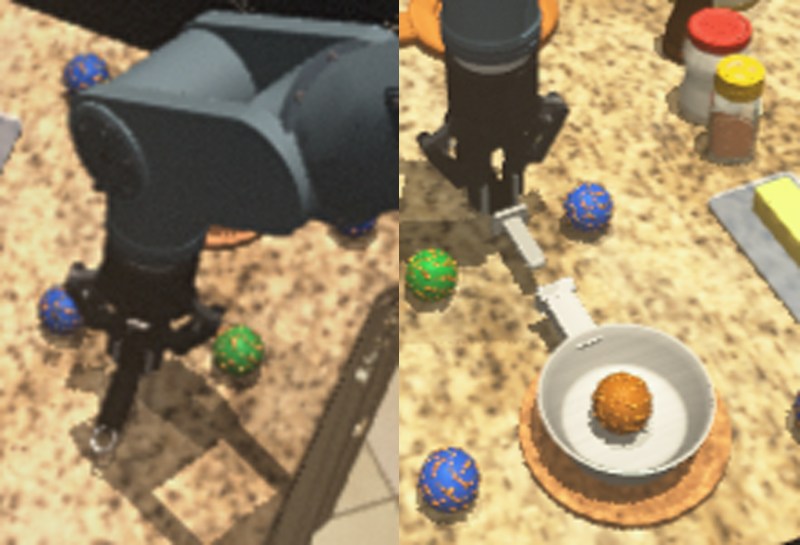

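Side half of the picture: the tang runs from (516,224) to its tip at (537,262), heading for the flared mouth at (557,288). The pan is at (625,400) with the ball centred. The arm hides the pan in the scene view. I compare the tang and socket lines in the side view.

```bash
python3 - <<'E'
from h import *
c=dict(np.load("side1.npz")); P=cloud(c); hsv=cv2.cvtColor(c["frame"],cv2.COLOR_BGR2HSV)
f=545/590*590/190 # crop->full scale
full=lambda x,y:(240+(x-399)*140/401,200+y*190/545)
v,u=np.mgrid[:420,:560]
grey=(hsv[...,1]<60)&(hsv[...,2]>100)
for n,a,b,z in(("tang",full(517,226),full(536,260),.041),("socket",full(562,300),full(578,332),.0455)):
    a,b=np.array(a),np.array(b); d=(b-a)/np.linalg.norm(b-a); t=(u-a[0])*d[0]+(v-a[1])*d[1]; s=abs(-(u-a[0])*d[1]+(v-a[1])*d[0])
    m=grey&(t>0)&(t<np.linalg.norm(b-a))&(s<7); q=P[m]; print(n,m.sum(),"z",np.percentile(q[:,2],[10,25,50,75,90]).round(4))
    w=ray(c,np.c_[u[m],v[m]],z)[:,:2]; 
    mu=w.mean(0); e=np.linalg.svd(w-mu)[2][0]; e*=np.sign(e[1]); print("  ctr",mu,"ang",np.degrees(np.arctan2(e[1],e[0])), "med3d",np.median(q,0))
    uu=np.array([-.1046,.9945]); lat=np.array([.9945,.1046]); print("  lateral (mm)",np.percentile(w@lat*1000,[2,10,50,90,98]).round(1),"median",)
p,Q,o=pose(); print("tcp lateral",(p[:2]@np.array([.9945,.1046]))*1000)
E
python3 - <<'E'
import cv2
f=cv2.imread("pics/side0.png")
E
python3 -c "
import sys; sys.path.insert(0,'.')
import numpy as np,cv2
c=np.load('side1.npz'); f=c['frame'][262:330,262:322]; cv2.imwrite('pics/soc.png',cv2.resize(f,None,fx=8,fy=8,interpolation=cv2.INTER_CUBIC))"
```

```text
tang 92 z [nan nan nan nan nan]
  ctr [ 0.51184291 -0.16475672] ang 93.79861257437821 med3d [nan nan nan]
  lateral (mm) [483.6 485.  491.8 498.7 499.9] median
socket 141 z [0.0412 0.043  0.0439 0.0452 0.046 ]
  ctr [ 0.51910461 -0.25082445] ang 71.67269337817388 med3d [ 0.51935891 -0.24925612  0.04394035]
  lateral (mm) [475.4 479.1 490.2 501.1 503.2] median
tcp lateral 492.73484369607723
```

View pics/soc.png

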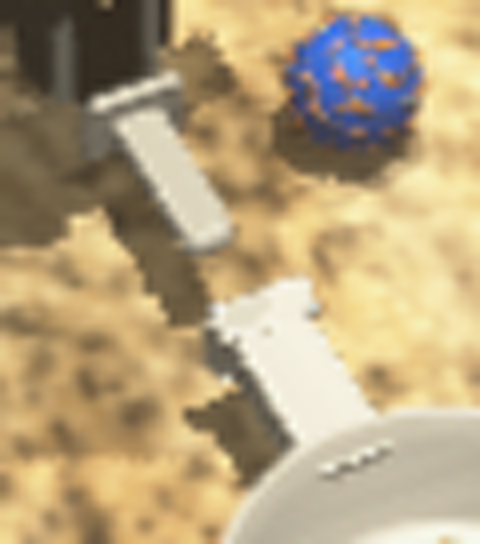

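Socket close-up: the tang edges run (120,125)→(185,245) and (165,110)→(230,230). The tube's top edges run (245,350)→(300,440) and (310,320)→(370,410), and the flare spans (210,310) to (315,285). I turn these edges into world lines.

```bash
python3 - <<'E'
from h import *
c=dict(np.load("side1.npz")); F=lambda x,y:(262+x/8-.5+.06,262+y/8-.5+.06)
lat=np.array([.9945,.1046])
for n,pts,z in(("tangL",[(120,125),(185,245)],.041),("tangR",[(165,110),(230,230)],.041),("socL",[(245,350),(300,440)],.044),("socR",[(310,320),(370,410)],.044),("flare",[(212,310),(312,285)],.047)):
    w=ray(c,[F(*p) for p in pts],z)[:,:2]; d=w[0]-w[1]; print(n,w.round(4).tolist(),"ang",np.degrees(np.arctan2(d[1],d[0])).round(1),"lat",(w@lat*1000).round(1))
E
```

```text
tangL [[0.5035, -0.1347], [0.5064, -0.1863]] ang 93.3 lat [486.6 484.2]
tangR [[0.5185, -0.1333], [0.5209, -0.1853]] ang 92.6 lat [501.7 498.6]
socL [[0.5088, -0.231], [0.5123, -0.2655]] ang 95.8 lat [481.8 481.7]
socR [[0.53, -0.227], [0.5343, -0.2623]] ang 96.9 lat [503.4 503.9]
flare [[0.504, -0.2167], [0.5342, -0.2175]] ang 178.4 lat [478.6 508.5]
```

Alignment is within the flare's tolerance: tang tip lateral 491 mm, socket 493 mm, yaw 96°. I start the insertion.

Emit:
jog_arm(
  series=[
    [[-5, 0, 0, 0, 0, 0, 5], [-5, 0, 0, 0, 0, 0, 5], [-5, 0, 0, 0, 0, 0, 5], [-5, 0, 0, 0, 0, 0, 5], [-5, 0, 0, 0, 0, 0, 5], [-5, 0, 0, 0, 0, 0, 5], [-4, 0, 0, 0, 0, 0, 5], [-4, 0, 0, 0, 0, 0, 5], [-4, 0, 0, 0, 0, 0, 5], [-3, 0, 0, 0, 0, 0, 5]],
  ],
)

```text
time_s: 8.45
eef_pos: [0.5105, -0.1451, 0.0296]
eef_rot: [0.0, 0.669, 0.743, 0.0]
wrist_force: [-0.0, 0.1, -1.3]
opening: 0.243
grasp_force: 59.2
```

```bash
cat > chk.py <<'E'
from h import *
import sys
c=ctrl.camera("side"); np.savez("side_l.npz",**c); f=c["frame"][240:390,250:370]
cv2.imwrite("pics/"+sys.argv[1],cv2.resize(f,None,fx=4,fy=4,interpolation=cv2.INTER_CUBIC))
p,Q,o=pose(); print(p,Q.round(3).tolist(),o["wrist_force"],o["torque"],o["opening"],o["time_s"])
P=cloud(c); hsv=cv2.cvtColor(c["frame"],cv2.COLOR_BGR2HSV); v,u=np.mgrid[:420,:560]
# pan rim fit from rim height band, and shift of brown ball blob
m=(hsv[...,0]<18)&(hsv[...,1]>150)&(abs(u-318)<40)&(abs(v-335)<50)
n,l,s,ct=cv2.connectedComponentsWithStats(cv2.morphologyEx(m.astype(np.uint8),cv2.MORPH_OPEN,np.ones((3,3)))); i=1+np.argsort(-s[1:,4])[:3]; print("ball?",ct[i].round(1).tolist(),s[i,4])
w=(np.hypot(u-318,v-340)<45)&(P[...,2]>.044)&(P[...,2]<.058)&(hsv[...,1]<80); q=P[w][:,:2]; x=np.array([.53,-.331])
for _ in range(6):
    r=np.hypot(*(q-x).T); g=q[abs(r-.0625)<.008]; y=np.linalg.lstsq(np.c_[2*g,np.ones(len(g))],(g**2).sum(1),rcond=None)[0]; x=y[:2]
print("pan",x,len(g))
E
python3 chk.py i1.png
```

```text
[ 0.51064084 -0.14547886  0.02964823] [[-0.104, 0.995, 0.0], [0.995, 0.104, -0.0], [-0.0, 0.0, -1.0]] [-0.45514083  0.34341345 -1.97416428] [-0.00183773 -0.00303841 -0.0302951 ] 0.2401821490009709 8.5
ball? [[317.1, 340.3], [336.5, 372.5], [321.5, 377.0]] [282  32  12]
pan [ 0.53030487 -0.333689  ] 529
```

Emit:
jog_arm(
  series=[
    [[-3, 0, 0, 0, 0, 0, 5], [-3, 0, 0, 0, 0, 0, 5], [-3, 0, 0, 0, 0, 0, 5], [-3, 0, 0, 0, 0, 0, 5], [-3, 0, 0, 0, 0, 0, 5], [-3, 0, 0, 0, 0, 0, 5], [-3, 0, 0, 0, 0, 0, 5], [-3, 0, 0, 0, 0, 0, 5], [-3, 0, 0, 0, 0, 0, 5], [-2, 0, 0, 0, 0, 0, 5]],
  ],
)

```text
time_s: 9.5
eef_pos: [0.5136, -0.1739, 0.0296]
eef_rot: [0.0, 0.669, 0.743, -0.0]
wrist_force: [0.0, -0.4, -0.8]
opening: 0.245
grasp_force: 59.2
```

```bash
python3 chk.py i2.png
```

```text
[ 0.51362609 -0.17412943  0.02963836] [[-0.105, 0.995, 0.0], [0.995, 0.105, -0.0], [-0.0, 0.0, -1.0]] [ 0.99470098 -0.35230747 -1.0825462 ] [ 0.04610525 -0.09316878 -0.0150826 ] 0.23825047835794663 9.55
ball? [[317.0, 340.2], [336.4, 372.4], [322.0, 377.0]] [281  32  15]
pan [ 0.53036392 -0.33382862] 515
```

View pics/i2.png

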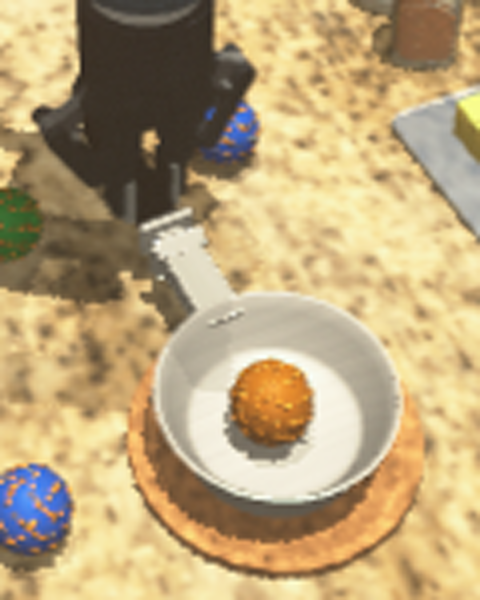

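The tang is nearly all in: the guard is at (165,218), just short of the flare at (185,240). The pan hasn't moved and the ball is centred at (272,400). I continue gently until contact.

Emit:
jog_arm(
  series=[
    [[-1.5, 0, 0, 0, 0, 0, 5], [-1.5, 0, 0, 0, 0, 0, 5], [-1.5, 0, 0, 0, 0, 0, 5], [-1.5, 0, 0, 0, 0, 0, 5], [-1, 0, 0, 0, 0, 0, 5], [-1, 0, 0, 0, 0, 0, 5], [-1, 0, 0, 0, 0, 0, 5], [-1, 0, 0, 0, 0, 0, 5], [0, 0, 0, 0, 0, 0, 5], [0, 0, 0, 0, 0, 0, 5]],
  ],
)

```text
time_s: 10.55
eef_pos: [0.5146, -0.1835, 0.0296]
eef_rot: [-0.0, 0.669, 0.743, -0.0]
wrist_force: [-0.1, 0.3, -0.4]
opening: 0.243
grasp_force: 59.2
```

```bash
python3 chk.py i3.png
```

```text
[ 0.51457888 -0.18350362  0.02959931] [[-0.105, 0.995, 0.0], [0.995, 0.105, 0.0], [0.0, 0.0, -1.0]] [ 0.02141372 -1.00408234 -1.9415751 ] [ 0.01609856 -0.03316075 -0.01636503] 0.24293082553862894 10.6
ball? [[317.1, 340.4], [335.8, 372.8], [347.0, 360.0]] [277  29   9]
pan [ 0.53024102 -0.33388696] 531
```

Emit:
jog_arm(
  series=[
    [[-0.7, 0, 0, 0, 0, 0, 5], [-0.7, 0, 0, 0, 0, 0, 5], [-0.7, 0, 0, 0, 0, 0, 5], [-0.7, 0, 0, 0, 0, 0, 5], [-0.7, 0, 0, 0, 0, 0, 5], [-0.7, 0, 0, 0, 0, 0, 5], [-0.7, 0, 0, 0, 0, 0, 5], [-0.6, 0, 0, 0, 0, 0, 5], [-0.5, 0, 0, 0, 0, 0, 5], [0, 0, 0, 0, 0, 0, 5]],
  ],
)

```text
time_s: 11.6
eef_pos: [0.5152, -0.1896, 0.0295]
eef_rot: [-0.0, 0.669, 0.743, -0.0]
wrist_force: [-0.3, 2.9, -1.2]
opening: 0.241
grasp_force: 59.3
```

```bash
python3 chk.py i4.png
```

```text
[ 0.51517999 -0.18965538  0.02955917] [[-0.105, 0.995, -0.0], [0.995, 0.105, -0.0], [-0.0, -0.0, -1.0]] [-0.22425709  1.97654671 -1.49203614] [0.37818698 0.04447113 0.01295145] 0.2356159963685923 11.65
ball? [[318.5, 342.5], [335.1, 375.6], [350.0, 358.0]] [282  68   9]
pan [ 0.53063328 -0.33887091] 537
```

```bash
python3 - <<'E'
from h import *
p,Q,o=pose()
for fn,tcp in(("side1.npz",[.50599,-.10011,.0299]),("side_l.npz",p)):
    c=dict(np.load(fn)); V=cv2.cvtColor(c["frame"],cv2.COLOR_BGR2GRAY).astype(np.float32)
    s=np.arange(-60,-4,2)
    for off in(-5,5):
        w=np.array(tcp)+np.outer(s/1000,Q[:,0])+Q[:,1]*off/1000; w[:,2]=.047
        x=(w-c["xyz"])@rot(c); uv=np.c_[x[:,0]/x[:,2]*c["fx"]+c["cx"],x[:,1]/x[:,2]*c["fy"]+c["cy"]].astype(np.float32)
        g=cv2.remap(V,uv[:,:1],uv[:,1:],cv2.INTER_LINEAR)[:,0]; print(fn,off,[(int(a),int(b)) for a,b in zip(s,g)])
E
```

```text
side1.npz -5 [(-60, 213), (-58, 213), (-56, 214), (-54, 213), (-52, 212), (-50, 212), (-48, 212), (-46, 212), (-44, 212), (-42, 212), (-40, 210), (-38, 188), (-36, 154), (-34, 124), (-32, 136), (-30, 187), (-28, 193), (-26, 144), (-24, 90), (-22, 51), (-20, 46), (-18, 46), (-16, 45), (-14, 45), (-12, 46), (-10, 45), (-8, 45), (-6, 46)]
side1.npz 5 [(-60, 209), (-58, 201), (-56, 192), (-54, 195), (-52, 195), (-50, 184), (-48, 188), (-46, 171), (-44, 173), (-42, 191), (-40, 178), (-38, 153), (-36, 139), (-34, 114), (-32, 147), (-30, 192), (-28, 196), (-26, 163), (-24, 96), (-22, 61), (-20, 52), (-18, 47), (-16, 45), (-14, 46), (-12, 46), (-10, 46), (-8, 45), (-6, 45)]
side_l.npz -5 [(-60, 217), (-58, 217), (-56, 218), (-54, 218), (-52, 218), (-50, 218), (-48, 218), (-46, 207), (-44, 198), (-42, 220), (-40, 224), (-38, 225), (-36, 225), (-34, 226), (-32, 225), (-30, 220), (-28, 203), (-26, 142), (-24, 83), (-22, 49), (-20, 48), (-18, 48), (-16, 48), (-14, 47), (-12, 47), (-10, 47), (-8, 46), (-6, 46)]
side_l.npz 5 [(-60, 221), (-58, 221), (-56, 222), (-54, 222), (-52, 222), (-50, 222), (-48, 222), (-46, 220), (-44, 216), (-42, 220), (-40, 224), (-38, 225), (-36, 225), (-34, 226), (-32, 228), (-30, 224), (-28, 214), (-26, 153), (-24, 79), (-22, 60), (-20, 52), (-18, 50), (-16, 48), (-14, 46), (-12, 46), (-10, 47), (-8, 47), (-6, 47)]
```

The guard meets the flare with no gap, and the shoulder sits about 31 mm from the TCP, which matches the 150 mm to the pan centre. It's home. Now a slow lift with a slight nose-up tilt.

Emit:
jog_arm(
  series=[
    [[0, 0, -0.5, 0, -0.003, 0, 5], [0, 0, -0.8, 0, -0.003, 0, 5], [0, 0, -1, 0, -0.003, 0, 5], [0, 0, -1, 0, -0.003, 0, 5], [0, 0, -1.2, 0, -0.003, 0, 5], [0, 0, -1.2, 0, -0.003, 0, 5], [0, 0, -1.2, 0, -0.003, 0, 5], [0, 0, -1.2, 0, -0.003, 0, 5], [0, 0, -1, 0, -0.003, 0, 5], [0, 0, -0.8, 0, -0.003, 0, 5]],
  ],
)

```text
time_s: 12.65
eef_pos: [0.5152, -0.1893, 0.0396]
eef_rot: [0.011, 0.669, 0.743, -0.01]
wrist_force: [0.2, 0.1, -4.1]
opening: 0.242
grasp_force: 58.8
```

```bash
cat > tilt.py <<'E'
from h import *
import sys
def tilt(cam,verbose=True,sh=.15,zt=7e-3):
    """pan pose from rim points; expected centre from the hand"""
    c=ctrl.camera(cam); p,Q,o=pose(); np.savez("last_"+cam+".npz",**c); P=cloud(c); hsv=cv2.cvtColor(c["frame"],cv2.COLOR_BGR2HSV)
    h=-Q[:,0].copy(); h[2]=0; h/=np.linalg.norm(h); ctr=p+sh*h; zr=p[2]+zt+.015
    r=np.hypot(P[...,0]-ctr[0],P[...,1]-ctr[1])
    m=(r<.07)&(r>.053)&(abs(P[...,2]-zr)<.014)&(hsv[...,1]<90); q=P[m]
    ok=np.ones(len(q),bool)
    for _ in range(8):   # plane through upper rim points (drop walls below)
        A=np.c_[q[:,:2]-ctr[:2],np.ones(len(q))]; k=np.linalg.lstsq(A[ok],q[ok,2],rcond=None)[0]; e=q[:,2]-A@k; ok=(e>-.003)&(e<.004)
    g=k[:2]; l=np.array([-h[1],h[0]])
    rim=q[ok][:,:2]; y=np.linalg.lstsq(np.c_[2*rim,np.ones(len(rim))],(rim**2).sum(1),rcond=None)[0]
    az=np.degrees(np.arctan2(rim[:,1]-ctr[1],rim[:,0]-ctr[0])); 
    b=(r<.045)&(hsv[...,0]<20)&(hsv[...,1]>140)&(P[...,2]>zr-.03); bq=P[b]
    top=ray(c,np.argwhere(b)[:,::-1].mean(0),p[2]+zt-.027+.006+.023)[0] if b.any() else None
    print(cam,"n",ok.sum(),"slope outward deg %.2f lateral deg %.2f"%tuple(np.degrees([g@h[:2],g@l])),"rim z",k[2].round(4),"fit ctr",y[:2].round(4),"exp ctr",ctr[:2].round(4),"ball(ray)",top,"az bins",np.histogram(az,8,(-180,180))[0])
    print(" tcp",p.round(4),"hand pitch deg %.2f"%np.degrees(np.arcsin(-Q[2,0])),"F",np.round(o["wrist_force"],1),"T",np.round(o["torque"],2),"t",o["time_s"],"op",round(o["opening"],3))
if __name__=="__main__":
    for n in sys.argv[1:]: tilt(n)
E
python3 tilt.py side wrist; python3 chk.py l1.png
```

```text
side n 426 slope outward deg 0.47 lateral deg -0.41 rim z 0.0596 fit ctr [ 0.5307 -0.3385] exp ctr [ 0.531  -0.3385] ball(ray) [ 0.5291263  -0.33596054  0.04870079] az bins [40 37 43 55 70 73 62 46]
 tcp [ 0.5153 -0.1893  0.0397] hand pitch deg 1.74 F [ 0.2 -0.3 -4.2] T [0.41 0.01 0.03] t 12.7 op 0.246
wrist n 0 slope outward deg 0.00 lateral deg 0.00 rim z 0.0 fit ctr [0. 0.] exp ctr [ 0.531  -0.3385] ball(ray) None az bins [0 0 0 0 0 0 0 0]
 tcp [ 0.5152 -0.1893  0.0396] hand pitch deg 1.73 F [ 0.6  0.1 -4.6] T [0.46 0.03 0.01] t 12.75 op 0.239
[ 0.51521293 -0.18930034  0.03956088] [[-0.105, 0.994, 0.003], [0.994, 0.105, -0.03], [-0.03, 0.0, -1.0]] [ 0.18399516 -0.61226535 -5.92776584] [0.53675417 0.07957082 0.03249442] 0.24333282261812286 12.8
ball? [[318.7, 339.2], [335.1, 375.8], [341.5, 369.0]] [290  52  12]
pan [ 0.52930956 -0.33575826] 431
```

The pan is fully carried (Fz ≈ −4.1 N), about 0.5° off level, and the ball is within about 3 mm of centre. I lift higher, straight up.

Emit:
jog_arm(
  series=[
    [[0, 0, -2, 0, 0, 0, 5], [-0.1, 0, -4, 0, 0, 0, 5], [-0.2, 0, -6, 0, 0, 0, 5], [-0.3, 0, -9, 0, 0, 0, 5], [-0.3, 0, -9, 0, 0, 0, 5], [-0.3, 0, -9, 0, 0, 0, 5], [-0.3, 0, -9, 0, 0, 0, 5], [-0.2, 0, -6, 0, 0, 0, 5], [-0.1, 0, -4, 0, 0, 0, 5], [0, 0, -2, 0, 0, 0, 5]],
  ],
)

```text
time_s: 13.8
eef_pos: [0.5153, -0.1894, 0.1]
eef_rot: [0.011, 0.669, 0.743, -0.01]
wrist_force: [-0.4, 0.2, -3.6]
opening: 0.245
grasp_force: 58.8
```

```bash
python3 tilt.py side; cat > seq.py <<'E'
from h import *
import sys
def seq(pc1,yaw1,n,z1=None,L=.15):
    p,Q,_=pose(); h=Q[:,0].copy(); h[2]=0; h/=np.linalg.norm(h); y0=np.degrees(np.arctan2(h[1],h[0])); pc0=p[:2]-L*h[:2]; z0=p[2]; z1=z0 if z1 is None else z1
    s=np.linspace(0,1,n+1); s=s**3*(10-15*s+6*s*s); X=[];M=[]
    for a in s:
        dy=np.radians((yaw1-y0)*a); Rz=R.from_rotvec([0,0,dy]).as_matrix(); hh=Rz@h
        X.append(np.r_[pc0+a*(np.array(pc1)-pc0)+L*hh[:2],z0+a*(z1-z0)]); M.append(Rz@Q)
    for i in range(n):
        d=M[i].T@(X[i+1]-X[i])*1000; w=R.from_matrix(M[i].T@M[i+1]).as_rotvec()
        print("["+", ".join(f"{v:g}" for v in np.r_[d.round(1),w.round(4)]+0)+", 5],"+("\n" if i%10==9 else ""))
if __name__=="__main__":
    a=list(map(float,sys.argv[1:])); seq(a[:2],a[2],int(a[3]),a[4] if len(a)>4 else None)
E
python3 seq.py .586 .192 177 60
python3 - <<'E'
from h import *
c=dict(np.load("scene0.npz"))
for n,uv,z in(("mill",(219,174),.12),("red",(239,158),.1),("yel",(253,144),.1),("timer",(206,284),.03),("blueball",(307,165),.02)): print(n,ray(c,uv,z)[0].round(3))
E
```

```text
side n 454 slope outward deg 0.62 lateral deg -0.29 rim z 0.1199 fit ctr [ 0.5308 -0.3388] exp ctr [ 0.531  -0.3386] ball(ray) [ 0.52926869 -0.33601148  0.10901361] az bins [39 37 40 53 76 85 77 47]
 tcp [ 0.5153 -0.1894  0.1   ] hand pitch deg 1.74 F [ 1.4  0.2 -4. ] T [ 0.49  0.06 -0.04] t 13.85 op 0.243
[0, 0, 0, 0, 0, -0.0001, 5],
[0.2, 0, 0, 0, 0, -0.0004, 5],
[0.4, -0.1, 0, 0, 0, -0.0011, 5],
[0.8, -0.2, 0, -0.0001, 0, -0.0021, 5],
[1.3, -0.2, 0, -0.0001, 0, -0.0034, 5],
[1.8, -0.3, -0.1, -0.0001, 0, -0.0049, 5],
[2.4, -0.4, -0.1, -0.0002, 0, -0.0066, 5],
[3.1, -0.6, -0.1, -0.0003, 0, -0.0085, 5],
[3.8, -0.6, -0.1, -0.0003, 0, -0.0104, 5],
[4.6, -0.7, -0.1, -0.0004, 0, -0.0125, 5],

[5.4, -0.8, -0.2, -0.0004, 0, -0.0147, 5],
[6.1, -0.8, -0.2, -0.0005, 0, -0.017, 5],
[6.9, -0.8, -0.2, -0.0006, 0, -0.0192, 5],
[7.7, -0.8, -0.2, -0.0007, 0, -0.0215, 5],
[8.4, -0.7, -0.3, -0.0007, 0, -0.0237, 5],
[9.1, -0.5, -0.3, -0.0008, 0, -0.0259, 5],
[9.8, -0.3, -0.3, -0.0009, 0, -0.0281, 5],
[10.4, 0, -0.3, -0.0009, 0, -0.0301, 5],
[10.9, 0.3, -0.3, -0.001, 0, -0.0321, 5],
[11.3, 0.7, -0.3, -
[... 1056 characters left out ...]
],
[0.8, 5.4, 0, -0.0007, 0, -0.0237, 5],
[0.5, 4.9, 0, -0.0007, 0, -0.0215, 5],
[0.3, 4.4, 0, -0.0006, 0, -0.0192, 5],
[0.2, 3.9, 0, -0.0005, 0, -0.017, 5],
[0.1, 3.3, 0, -0.0004, 0, -0.0147, 5],

[0, 2.9, 0, -0.0004, 0, -0.0125, 5],
[-0.1, 2.4, 0, -0.0003, 0, -0.0104, 5],
[-0.1, 1.9, 0, -0.0003, 0, -0.0085, 5],
[-0.1, 1.5, 0, -0.0002, 0, -0.0066, 5],
[-0.1, 1.1, 0, -0.0001, 0, -0.0049, 5],
[-0.1, 0.8, 0, -0.0001, 0, -0.0034, 5],
[0, 0.5, 0, -0.0001, 0, -0.0021, 5],
[0, 0.3, 0, 0, 0, -0.0011, 5],
[0, 0.1, 0, 0, 0, -0.0004, 5],
[0, 0, 0, 0, 0, -0.0001, 5],

mill [0.773 0.078 0.12 ]
red [ 0.757 -0.009  0.1  ]
yel [ 0.743 -0.073  0.1  ]
timer [0.664 0.357 0.03 ]
blueball [ 0.584 -0.128  0.02 ]
```

Emit:
jog_arm(
  series=[
    [[0, 0, 0, 0, 0, -0.0001, 5], [0.2, 0, 0, 0, 0, -0.0004, 5], [0.4, -0.1, 0, 0, 0, -0.0011, 5], [0.8, -0.2, 0, -0.0001, 0, -0.0021, 5], [1.3, -0.2, 0, -0.0001, 0, -0.0034, 5], [1.8, -0.3, -0.1, -0.0001, 0, -0.0049, 5], [2.4, -0.4, -0.1, -0.0002, 0, -0.0066, 5], [3.1, -0.6, -0.1, -0.0003, 0, -0.0085, 5], [3.8, -0.6, -0.1, -0.0003, 0, -0.0104, 5], [4.6, -0.7, -0.1, -0.0004, 0, -0.0125, 5]],
  ],
)

```text
time_s: 14.85
eef_pos: [0.5097, -0.1712, 0.0995]
eef_rot: [0.011, 0.65, 0.76, -0.01]
wrist_force: [-0.8, 0.3, -4.0]
opening: 0.243
grasp_force: 58.8
```

Emit:
jog_arm(
  series=[
    [[5.4, -0.8, -0.2, -0.0004, 0, -0.0147, 5], [6.1, -0.8, -0.2, -0.0005, 0, -0.017, 5], [6.9, -0.8, -0.2, -0.0006, 0, -0.0192, 5], [7.7, -0.8, -0.2, -0.0007, 0, -0.0215, 5], [8.4, -0.7, -0.3, -0.0007, 0, -0.0237, 5], [9.1, -0.5, -0.3, -0.0008, 0, -0.0259, 5], [9.8, -0.3, -0.3, -0.0009, 0, -0.0281, 5], [10.4, 0, -0.3, -0.0009, 0, -0.0301, 5], [10.9, 0.3, -0.3, -0.001, 0, -0.0321, 5], [11.3, 0.7, -0.3, -0.001, 0, -0.034, 5]],
  ],
)

```text
time_s: 15.85
eef_pos: [0.4835, -0.0883, 0.0995]
eef_rot: [0.013, 0.551, 0.835, -0.008]
wrist_force: [-0.0, 1.0, -4.1]
opening: 0.241
grasp_force: 58.8
```

Emit:
jog_arm(
  series=[
    [[11.7, 1.2, -0.4, -0.0011, 0, -0.0357, 5], [12, 1.7, -0.4, -0.0011, 0, -0.0373, 5], [12.2, 2.2, -0.4, -0.0012, 0, -0.0388, 5], [12.2, 2.7, -0.4, -0.0012, 0, -0.0401, 5], [12.2, 3.3, -0.4, -0.0012, 0, -0.0412, 5], [12.1, 3.9, -0.4, -0.0013, 0, -0.0422, 5], [11.8, 4.5, -0.4, -0.0013, 0, -0.043, 5], [11.5, 5.1, -0.3, -0.0013, 0, -0.0435, 5], [11.1, 5.6, -0.3, -0.0013, 0, -0.0439, 5], [10.6, 6.1, -0.3, -0.0013, 0, -0.0441, 5]],
  ],
)

```text
time_s: 16.85
eef_pos: [0.4493, 0.0311, 0.0996]
eef_rot: [0.014, 0.369, 0.929, -0.006]
wrist_force: [-0.5, -0.6, -4.5]
opening: 0.243
grasp_force: 58.8
```

Emit:
jog_arm(
  series=[
    [[10, 6.6, -0.3, -0.0013, 0, -0.0441, 5], [9.4, 7, -0.3, -0.0013, 0, -0.0439, 5], [8.7, 7.3, -0.3, -0.0013, 0, -0.0435, 5], [8, 7.6, -0.2, -0.0013, 0, -0.043, 5], [7.2, 7.8, -0.2, -0.0013, 0, -0.0422, 5], [6.5, 7.9, -0.2, -0.0012, 0, -0.0412, 5], [5.7, 7.9, -0.2, -0.0012, 0, -0.0401, 5], [5, 7.9, -0.1, -0.0012, 0, -0.0388, 5], [4.3, 7.8, -0.1, -0.0011, 0, -0.0373, 5], [3.7, 7.6, -0.1, -0.0011, 0, -0.0357, 5]],
  ],
)

```text
time_s: 17.85
eef_pos: [0.4334, 0.1328, 0.0996]
eef_rot: [0.015, 0.172, 0.985, -0.003]
wrist_force: [-0.2, 0.7, -3.5]
opening: 0.24
grasp_force: 58.8
```

Emit:
jog_arm(
  series=[
    [[3, 7.3, -0.1, -0.001, 0, -0.034, 5], [2.5, 7, -0.1, -0.001, 0, -0.0321, 5], [2, 6.7, -0.1, -0.0009, 0, -0.0301, 5], [1.5, 6.3, 0, -0.0009, 0, -0.0281, 5], [1.1, 5.8, 0, -0.0008, 0, -0.0259, 5], [0.8, 5.4, 0, -0.0007, 0, -0.0237, 5], [0.5, 4.9, 0, -0.0007, 0, -0.0215, 5], [0.3, 4.4, 0, -0.0006, 0, -0.0192, 5], [0.2, 3.9, 0, -0.0005, 0, -0.017, 5], [0.1, 3.3, 0, -0.0004, 0, -0.0147, 5]],
  ],
)

```text
time_s: 18.85
eef_pos: [0.4349, 0.1889, 0.0995]
eef_rot: [0.015, 0.051, 0.999, -0.001]
wrist_force: [-0.6, -0.9, -4.3]
opening: 0.239
grasp_force: 58.8
```

Emit:
jog_arm(
  series=[
    [[0, 2.9, 0, -0.0004, 0, -0.0125, 5], [-0.1, 2.4, 0, -0.0003, 0, -0.0104, 5], [-0.1, 1.9, 0, -0.0003, 0, -0.0085, 5], [-0.1, 1.5, 0, -0.0002, 0, -0.0066, 5], [-0.1, 1.1, 0, -0.0001, 0, -0.0049, 5], [-0.1, 0.8, 0, -0.0001, 0, -0.0034, 5], [0, 0.5, 0, -0.0001, 0, -0.0021, 5], [0, 0.3, 0, 0, 0, -0.0011, 5], [0, 0.1, 0, 0, 0, -0.0004, 5], [0, 0, 0, 0, 0, -0.0001, 5]],
  ],
)

```text
time_s: 19.85
eef_pos: [0.4363, 0.2001, 0.0996]
eef_rot: [0.015, 0.027, 1.0, -0.0]
wrist_force: [0.3, -0.0, -4.5]
opening: 0.241
grasp_force: 58.8
```

```bash
python3 tilt.py side scene; cat > brd.py <<'E'
from h import *
# board disc/tail from current views, wood colour at the board's top height
for n in("scene","side"):
    c=dict(np.load(f"last_{n}.npz")); P=cloud(c); hsv=cv2.cvtColor(c["frame"],cv2.COLOR_BGR2HSV)
    m=(hsv[...,0]<16)&(hsv[...,1]>140)&(abs(P[...,2]-.0165)<.006)&(abs(P[...,0]-.52)<.18)&(abs(P[...,1]-.192)<.11); q=P[m][:,:2]
    print(n,m.sum(),"min",np.percentile(q,1,axis=0).round(4),"max",np.percentile(q,99,axis=0).round(4))
E
python3 brd.py
```

```text
side n 192 slope outward deg -0.01 lateral deg -0.53 rim z 0.1194 fit ctr [0.5851 0.1892] exp ctr [0.5861 0.1921] ball(ray) [0.58397667 0.19246032 0.10858248] az bins [15 23 15 17 31 38 34 19]
 tcp [0.4363 0.2001 0.0996] hand pitch deg 1.73 F [-0.1 -0.  -4.4] T [-0.03  0.51 -0.08] t 19.9 op 0.246
scene n 251 slope outward deg -0.03 lateral deg 0.87 rim z 0.1201 fit ctr [0.5848 0.1923] exp ctr [0.5861 0.1921] ball(ray) [0.58388949 0.19090284 0.10855807] az bins [30 40 39 40 35 19 20 28]
 tcp [0.4363 0.2001 0.0996] hand pitch deg 1.72 F [ 0.5  0.4 -5. ] T [0.03 0.46 0.03] t 19.95 op 0.241
scene 1676 min [0.3716 0.1775] max [0.6618 0.2759]
side 1533 min [0.3731 0.1123] max [0.6623 0.2535]
```

Level within 1°, the ball is about 3 mm off centre, and the pan is centred over the board at 66 mm. I lower it to about 4 cm and let it settle.

Emit:
jog_arm(
  series=[
    [[0, 0, 1, 0, 0, 0, 5], [0, 0, 2, 0, 0, 0, 5], [0.1, 0, 3, 0, 0, 0, 5], [0.2, 0, 5, 0, 0, 0, 5], [0.2, 0, 5, 0, 0, 0, 5], [0.1, 0, 4, 0, 0, 0, 5], [0, 0, 3, 0, 0, 0, 5], [0, 0, 1, 0, 0, 0, 5], [0, 0, 0, 0, 0, 0, 5], [0, 0, 0, 0, 0, 0, 5]],
  ],
)

```text
time_s: 20.95
eef_pos: [0.4366, 0.2001, 0.0757]
eef_rot: [0.015, 0.027, 1.0, -0.0]
wrist_force: [-0.7, 0.3, -5.0]
opening: 0.245
grasp_force: 58.8
```

Emit:
jog_arm(
  series=[
    [[0, 0, 0, 0, 0, 0, 5], [0, 0, 0, 0, 0, 0, 5], [0, 0, 0, 0, 0, 0, 5], [0, 0, 0, 0, 0, 0, 5], [0, 0, 0, 0, 0, 0, 5], [0, 0, 0, 0, 0, 0, 5], [0, 0, 0, 0, 0, 0, 5], [0, 0, 0, 0, 0, 0, 5], [0, 0, 0, 0, 0, 0, 5], [0, 0, 0, 0, 0, 0, 5]],
  ],
)

```text
time_s: 21.95
eef_pos: [0.4364, 0.2001, 0.0756]
eef_rot: [0.015, 0.026, 1.0, -0.0]
wrist_force: [0.4, 0.1, -3.4]
opening: 0.242
grasp_force: 58.8
```

```bash
python3 tilt.py side scene; python3 brd.py; python3 -c "
from h import *
print(ctrl.get_obs()['dq'].round(4)); print(ctrl.hand_in())"
```

```text
side n 182 slope outward deg 0.41 lateral deg -0.53 rim z 0.0948 fit ctr [0.5854 0.1895] exp ctr [0.5862 0.1921] ball(ray) [0.58416182 0.19274902 0.08454662] az bins [14 24 14 14 32 32 31 21]
 tcp [0.4364 0.2001 0.0755] hand pitch deg 1.72 F [-0.4 -0.5 -3.6] T [0.04 0.49 0.02] t 22.0 op 0.242
scene n 235 slope outward deg -0.25 lateral deg 0.72 rim z 0.0957 fit ctr [0.5848 0.1926] exp ctr [0.5862 0.1921] ball(ray) [0.58409799 0.19099016 0.08453265] az bins [24 36 42 36 29 23 21 24]
 tcp [0.4364 0.2001 0.0755] hand pitch deg 1.72 F [-0.1 -0.2 -4.4] T [-0.03  0.45  0.04] t 22.05 op 0.244
scene 1430 min [0.3712 0.1465] max [0.6638 0.2762]
side 1336 min [0.3724 0.1128] max [0.6622 0.2455]
[-0.001   0.0015  0.0001  0.0005  0.0005 -0.0013]
the job is handed in; nothing more can be done
None
```

I handed the job in at 22 s: handle home in the socket, pan held about 4 cm above the board's recess, centred within a few millimetres and level within 1°, with the handle over the tail and the rice ball 2–4 mm off centre; no verdict was returned.

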